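Clamp the picture frame in its gluing jig

TASK

The gold picture frame is lying loose in the frame clamp: free the carriage by loosening its black knob (anticlockwise), then slide the carriage up so that the frame sits square and home against the fence and the sprung cork pad is pressed about half way in, and tighten the knob firmly (clockwise, until you feel it bite hard) so that the pad stays pressed when you let go. The springs push the carriage back, so hold it while you tighten. Leave the other things where they are.

Things in the scene. Friction and masses are not known exactly. Their poses are not given: they have to be found in the camera images.
- clamp: picture-frame clamp fixed to the table: light wood board 190 (own x) x 380 (own y) x 15 thick, from y = -160 to +220. Origin on the table under its middle line; own y runs along the rail from the fence to the knob end, z up. A red carriage 56 wide (120 at its front) rides on the rail; its top is 45 above the table.
- fence_face (a point): middle of the cork face of the fence, an aluminium bar 160 long and 28 above the board at the clamp's -y end; the face lies 130 from the clamp's origin towards -y; this point is 28 above the table; axes as the clamp's
- rail_a: steel rail 24 wide and 10 high along the clamp's y, under the carriage at the start; origin under its middle. The next 55 of rail, nearest the frame, where the knob ends up, is worn lower by an unknown amount, different each time: there the shoe bites 0.2 to 1.0 rad later than here, so turning the knob back to its starting angle may not lock, and the lock must be felt.
- frame: loose gold picture frame 150 (own x) x 120 (own y) x 18 high with a print in it, about 0.2 kg, lying flat on the board between fence and carriage, a little askew and 7 to 13 off the fence. Origin: centre of its underside. Home against the fence, its centre is 60 from the fence face (y = -70 in the clamp's frame).
- carriage (a joint): slide of the red carriage along the rail, m: 0 = far from the fence, grows towards the fence (the clamp's -y), range 0 to 0.100. Unclamped it drags with about 1.5 N; clamped it does not move. With the frame home the sprung pad just touches it at about 0.085, and each further mm sinks the pad by a mm.
- plate (a joint): how far the sprung pad on the carriage's front is pushed back, m: 0 = fully out, 0.010 = bottomed. Cork-faced aluminium plate 110 wide, 10 thick, 22 high: 2 N starts it moving, then 0.3 N per mm (3.5 N at half way, 0.005). It pushes an unclamped carriage back as soon as nothing holds that.
- plate_face (a point): middle of the pad's cork face, 90 in front (clamp -y) of the knob's axis while the pad is fully out, 29 above the table
- knob_grip (a point): point to grip on the knob's axis, 73 above the table, moving with the carriage. The knob is an upright black bar 46 long, 14 thick, 30 high (57 to 87 above the table), own x along the bar, z up; pinch it across its thickness. It turns about the vertical: clockwise from above tightens. It starts tight, 0.4 to 0.9 rad past first bite, and can be loosened by at least 1.5 rad; it stays where left.
- shoe: brass brake shoe hidden under the carriage on the knob's axis; the knob screws it down 2.5 mm per rad; from first bite each rad adds about 45 N, which locks the carriage. Loose, the knob drags with 0.16 N m either way; the shoe adds 0.0025 N m per N (0.1 N m at 40 N, well tight), also seen with the knob held still after a turn. Over 55 N it springs back. Origin at board-top height when fully up
- tin: small round aluminium tin, 30 across and 22 high, on the clamp board beside the rail; origin at the middle of its underside; not part of the job
- brace: small dark steel L-shaped corner brace, 30 x 42 x 10, lying on the clamp board on the other side of the rail; origin at the middle of its underside; not part of the job
- remote_a: black remote control 170 x 46 x 18, lying on the table, on the robot's right; origin at the middle of its underside; not part of the job
- remote_b: black remote control 150 x 42 x 18, lying on the table, on the robot's right; origin at the middle of its underside; not part of the job
- mug: white mug, 80 across, 92 high, on the robot's left; origin at the middle of its underside; not part of the job
- glue: white glue bottle with orange cap, 40 across, 120 high, on the robot's left; origin at the middle of its underside; not part of the job
- screwdriver: screwdriver lying on the table, near left, about 200 long, origin near its middle on the table; not part of the job
Things that resemble listed ones, but are neither listed nor needed, are in the scene too. Of the things like the frame, leave any that is purple; of the rest the larger one is meant.

How it is judged (in metres and radians):
On the way, in this order (a step that is already met when the one before it is completed fails the run):
1. the knob is loosened until the shoe no longer grips the rail (under 3 N) (contact force between shoe and anything else below 3 N), for 0.2 s.
2. the frame is home and square against the fence with the sprung pad pressed 2.5 to 7.5 mm in (value of joint plate between 0.0025 and 0.0075 m and y of frame in the frame of clamp below -0.0675 m and angle between the x axis of frame and the x axis of clamp, either way round below 0.03 rad and angle between frame's own z axis and vertical below 0.05 rad), for 0.2 s.
3. the knob is tight: the shoe presses on the rail with more than 25 N (contact force between shoe and anything else above 25 N), for 0.2 s.
At the end, for the whole second after the job is handed in: the frame lies flat and at rest, within 2.5 mm of the fence and square to it within 0.03 rad; the sprung pad is pressed 2.5 to 7.5 mm in; the knob is let go and its shoe presses on the rail with more than 25 N (all of step 2 and contact force between shoe and anything else above 25 N and linear speed of frame below 0.01 m/s and not (contact force between the fingers and clamp above 0.1 N)); the robot touches nothing.
It fails at once if a remote control is shifted by more than 30 mm or tipped over (distance of any of remote_a, remote_b from where it was at the start of the episode above 0.03 m or angle between any of remote_a, remote_b's own z axis and vertical above 0.5 rad).
It fails at once if the mug, glue bottle or screwdriver is shifted by more than 30 mm or tipped over (distance of any of mug, glue, screwdriver from where it was at the start of the episode above 0.03 m or angle between any of mug, glue, screwdriver's own z axis and vertical above 0.5 rad).
It fails at once if the tin or the corner brace is knocked off its place by more than 30 mm (distance of any of tin, brace from where it was at the start of the episode above 0.03 m).
It also fails if it takes over 54 s, if anything falls off the work surface, if the arm or the gripper's body presses on something with over 40 N, if the wrist force passes 120 N, or if a joint passes its speed limit or range.

ROBOT

A 6-joint arm with a two-finger parallel gripper is mounted at the origin on the work surface. World frame = base frame: x ahead of the robot, y to its left, z up, the work surface at z = 0. Lengths are in mm, angles in rad, forces in N, time in s.
With the tool pointing down it reaches from about 350 to 875 mm from the base axis. Payload 4.2 kg.
Tool frame: the origin (TCP) lies on the centre line of the jaws, within the pads' length; the fingertips stand 17 mm ahead of it and the grasp point (between the pads) lies 2 mm behind it (ctrl.tip_reach is the distance from the TCP to the fingertips, in mm); z points along the fingers, y is the line along which they close (so a half turn about z gives the same grasp; the last joint's range is limited). The gripper opens to 85 mm and grips with 20 to 120 N. Pads are 22 mm wide; open, the fingers measure 114 mm over their backs; the gripper's body (76 mm by 85 mm) begins 54 mm behind the grasp point. The pads swing forward as they close: fully open they stand 13 mm farther back than shut.
Start: joints at [1.548, 0.385, 0.008, 0, -1.194, -0.259], TCP at [173.771, 600.336, 248.312] pointing down, gripper open.
Joint ranges: [-3.14, 3.14], [-1.21, 2.06], [-1.07, 1.41], [-3.16, 2.05], [-2.99, -0.16], [-3.1, 3.1]. Speed limits (rad/s): [2.79, 2.79, 3.14, 3.14, 3.14, 3.14].

INTERFACE

Orientations are given as a unit quaternion [w, x, y, z].
In Python, from plant import ctrl gives the robot as it stands.
- The arm moves only by the tool drive_tool, never from a script. Its argument "targets" is a list of rows, each a list of 7 numbers: the shift along the tool's x, y, z in m, then the turn, a rotation vector about the tool's x, y, z in degrees, then the opening, from -1 (shut) to 1 (fully open). In form: [[x, y, z, rx, ry, rz, jaw], ...]. A call has exactly 8 rows; each row shifts and turns the commanded pose from where the row before left it, along the tool's axes as they then stand; what a row does not reach is not made up. A row lasts 1/8 s, in which the tool goes at most 62.5 mm and 10.7 degrees, less where a joint would pass 70% of its speed; a pose out of reach is approached as far as the arm can. A call is refused whole if a number of a shift passes 0.0625 or a number of a turn 10.7, either way. A call with a gripper value outside its range is refused whole. The fingers move at their own pace and stop on an object; "grip_force" is the grip in N (left out, the last holds). Time passes only in rows, so rows that do not move let the fingers close, or fill a call up. It gives the time, the measured TCP pose, the force, the opening and the grip force at its end, in the units of the state.
- ctrl.observe(): the state, without advancing time (a new reading comes with each control period).
- ctrl.grab_frame(name): name is "scene" or "top"; returns the picture (480x640x3 uint8, red, green, blue); there is no depth.
- ctrl.calibration(name): a dict with "fovy" (degrees; the focal length in pixels is half the picture's height over the tangent of half this angle, whatever the lens; pixels are square), "cx", "cy" (the principal point, pixels), "dist" ([k1, k2, p1, p2, k3] as OpenCV has them; the pictures are not rectified), "R" (3x3) and "t" (3): a world point X has camera coordinates R X + t. Camera axes: x right, y down, z forward; pixel columns grow to the right and rows downward; lengths in mm; the calibration is good to about 2 mm. A picture is of the moment at which its call begins. calibration takes no time and is no camera call.
- ctrl.close_job(): hands the job in; it is judged then, once.
The state is a dict: "time_s": time; "qpos": joint angles; "dq": joint speeds; "effort": joint torques, N m; "eef_pos": TCP position; "ee_rot": TCP orientation; "force": force on the tool from outside, world axes, zero at the start; "moment": the same for the moment, N m; "finger_gap": finger opening in mm; "finger_force": force on a finger pad.
Only numpy, scipy, OpenCV 4.12 (cv2) and the standard library are available. Lean on these libraries where they do the work, as an engineer would, in place of code of your own. Each camera call takes 0.05 s, during which the arm holds its last target. There are 200 camera calls.

## Working session

There is one attempt and no reset: what is moved stays moved. The work goes in short steps, Python scripts to look and compute and a tool call to move; the robot and the scene stay as the last step left them, time stands still between calls to the robot, and variables do not carry over. Pictures are saved under pics/ and viewed, at most 10 in all, crops included, and the job is handed in when it is done.

Besides the shell and the picture viewer there is one more tool, called after ">>>" as a command line: name --pt "numbers of a row" for each row, then --argument value for the rest. drive_tool: Moves the arm, as the interface text tells. Its arguments: {"type":"object","properties":{"targets":{"type":"array"},"grip_force":{"type":"number"}},"required":["targets"]}

```bash
mkdir -p pics; ls
python3 - <<'E'
from plant import ctrl
import cv2
for n in("scene","top"):
    im=ctrl.grab_frame(n); cv2.imwrite(f"pics/{n}0.png",im[:,:,::-1])
    print(n,ctrl.calibration(n))
print(ctrl.observe(),ctrl.tip_reach)
E
```

```text
pics
scene {'fovy': 52.68716757110501, 'cx': 317.7217119781281, 'cy': 241.35906668159672, 'dist': array([-0.07020459,  0.        ,  0.        ,  0.        ,  0.        ]), 'R': array([[-0.75201227,  0.65891863,  0.01742953],
       [ 0.46349   ,  0.54740447, -0.6967965 ],
       [-0.4686732 , -0.5159211 , -0.71705708]]), 't': array([ 352.33339512, -166.34872947, 1316.73095931])}
top {'fovy': 57.68620706769482, 'cx': 318.399545314915, 'cy': 235.23950486659672, 'dist': array([-0.06890929,  0.        ,  0.        ,  0.        ,  0.        ]), 'R': array([[ 0.02073853, -0.99939268,  0.0280032 ],
       [-0.98253383, -0.02555341, -0.18432117],
       [ 0.1849248 , -0.02369154, -0.98246706]]), 't': array([ -37.7489661 ,  467.85819392, 1050.42166499])}
{'time_s': 0.1, 'qpos': array([ 1.54759985e+00,  3.85474175e-01,  6.75279837e-03, -4.03109839e-04,
       -1.19404037e+00, -2.58589976e-01]), 'dq': array([ 0.00148072, -0.00171914,  0.0019322 ,  0.00167508, -0.00013406,
       -0.00075798]), 'effort': array([-4.80003382e-04, -3.93316376e+01,  1.88929617e+01,  4.19801608e+00,
       -2.60245717e-03,  4.91454855e-06]), 'eef_pos': array([173.65511148, 599.87010773, 247.33521186]), 'ee_rot': array([ 9.97911807e-04,  9.90080021e-01, -1.40501075e-01, -7.06543110e-05]), 'force': array([0.14130019, 0.02737671, 0.27218195]), 'moment': array([-0.03928975,  0.01332863,  0.00710507]), 'finger_force': 0.0, 'finger_gap': 85.4483321626575} 17.0
```

View pics/scene0.png

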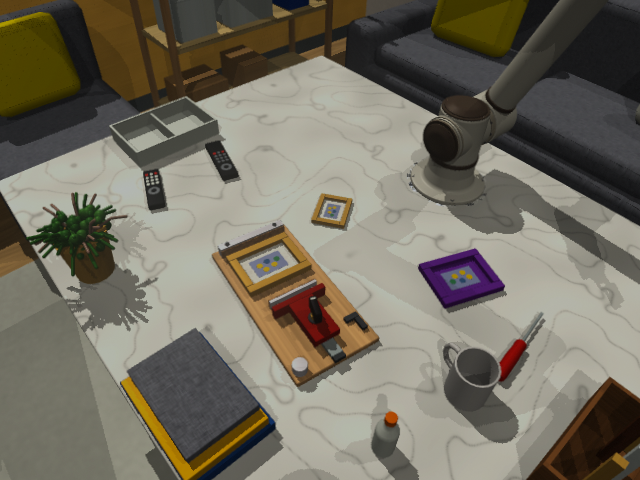

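View pics/top0.png

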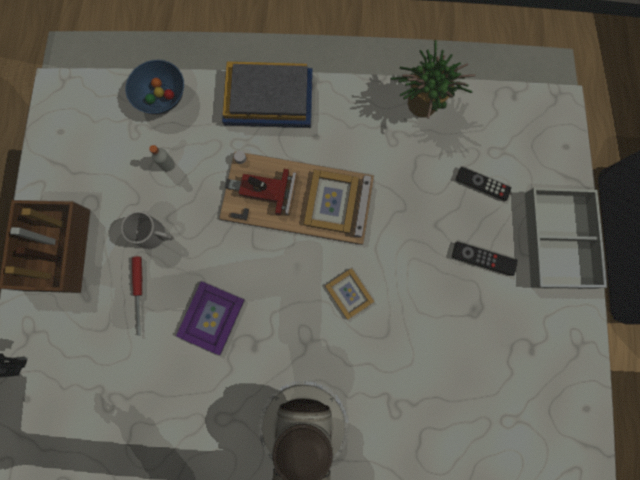

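The top view shows three lookalikes: the gold frame in the clamp (331,203), a small loose gold frame (348,293) and a purple one (210,318). The large gold frame in the clamp is the one I want. The knob is at about (259,184), the fence is on the right at (363,206), and the tin (239,158) and brace (239,214) sit beside the rail. I'll check this in one close crop.

Run:
```python
import cv2,numpy as np
a=cv2.imread("pics/top0.png")[145:250,210:385]; b=cv2.imread("pics/scene0.png")[215:390,205:385]
a=cv2.convertScaleAbs(cv2.resize(a,None,fx=4.5,fy=4.5,interpolation=cv2.INTER_CUBIC)[:, :],alpha=1.5)
cv2.imwrite("pics/topcrop.png",a)
b=cv2.resize(b,None,fx=3.4,fy=3.4,interpolation=cv2.INTER_CUBIC); cv2.imwrite("pics/scenecrop.png",b); print(a.shape,b.shape)
```

```text
(472, 788, 3) (595, 612, 3)
```

View pics/topcrop.png

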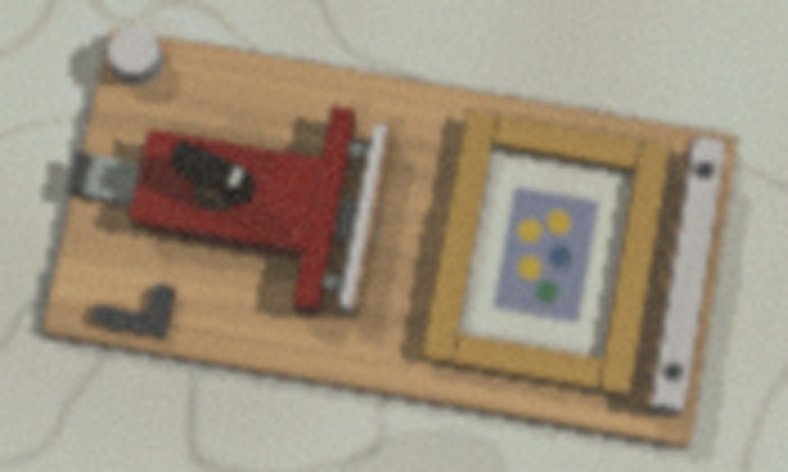

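View pics/scenecrop.png

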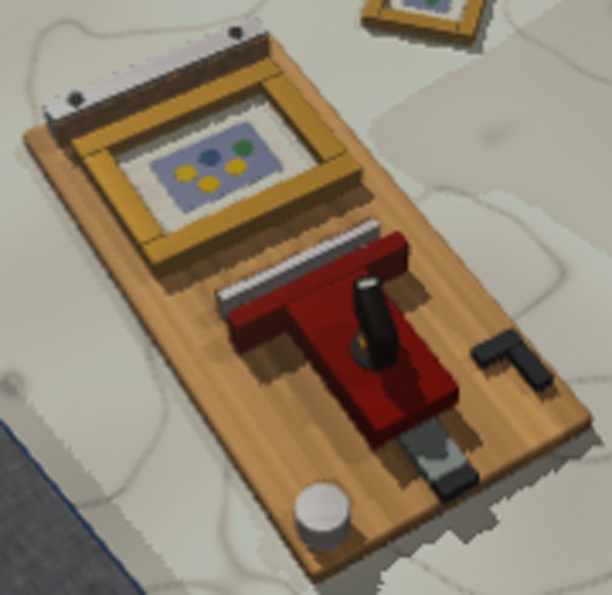

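The crops confirm the large gold frame in the clamp, slightly askew. The knob bar runs from about (178,158) to (250,190) in the top crop, and the board corners are clear in both views. Next I'll fit the clamp pose and the knob.

```bash
cat > h.py <<'E'
import cv2,numpy as np
from plant import ctrl
C={n:ctrl.calibration(n) for n in("scene","top")}
def K(n):
    c=C[n]; f=240/np.tan(np.radians(c["fovy"])/2); return np.array([[f,0,c["cx"]],[0,f,c["cy"]],[0,0,1]])
def proj(n,X):
    c=C[n]; return cv2.projectPoints(np.asarray(X,float).reshape(-1,3),cv2.Rodrigues(c["R"])[0],c["t"],K(n),c["dist"])[0][:,0]
def unproj(n,p,z):
    c=C[n]; p=np.asarray(p,float).reshape(-1,1,2)
    u=cv2.undistortPoints(p,K(n),c["dist"])[:,0]; d=np.c_[u,np.ones(len(u))]@c["R"]; o=-c["R"].T@c["t"]
    return o+d*((z-o[2])/d[:,2])[:,None]
E
python3 - <<'E'
from h import *
from scipy.optimize import least_squares
T=lambda p:np.array(p)/4.5+[210,145]
S=lambda p:np.array(p)/3.4+[205,215]
top=T([(105,38),(42,335),(737,135),(688,445)]); sc=S([(315,580),(590,425),(25,135),(265,30)])
M=np.array([(95,220),(-95,220),(95,-160),(-95,-160)],float)
def W(q,P,z):
    c,s=np.cos(q[2]),np.sin(q[2]); return np.c_[P@np.array([[c,s],[-s,c]])+q[:2],np.full(len(P),z)]
f=lambda q:np.r_[(proj("top",W(q,M,15))-top).ravel(),(proj("scene",W(q,M,15))-sc).ravel()]
r=least_squares(f,[600,100,0]); q=r.x; print(q,r.fun.round(1))
def loc(X): 
    c,s=np.cos(q[2]),np.sin(q[2]); return (X[:,:2]-q[:2])@np.array([[c,-s],[s,c]])
for n,F in(("top",T),("scene",S)):
    print(n)
    if n=="top":
        k=unproj(n,F([(178,158),(250,190)]),87); print("knobends",k.round(),loc(k).round(1))
        pl=unproj(n,F([(381,125),(348,308)]),40); print("platetop",loc(pl).round(1))
        fr=unproj(n,F([(470,112),(665,150),(630,392),(425,358)]),33)
    else:
        fr=unproj(n,F([(152,250),(75,145),(278,65),(360,165)]),33)
    print("frame",loc(fr).round(1), loc(fr).mean(0))
print(proj("scene",np.c_[W(q,np.array([[0,165.]]),73)]),proj("top",np.c_[W(q,np.array([[0,165.]]),87)]))
np.save("q.npy",q)
# hypothetical knob yaw overlays: predicted crop pixels for top-bar outline
for a in(-40,-30,-20,-10,100,110,120,130):
    c,s=np.cos(np.radians(a)),np.sin(np.radians(a)); P=np.array([[23*c,23*s],[-23*c,-23*s]])+[0,165]
    print(a,((proj("top",W(q,P,87))-[210,145])*4.5).round().tolist(),((proj("scene",W(q,P,87))-[205,215])*3.4).round().tolist())
E
```

```text
[ 5.72009998e+02  2.55562081e+00 -1.49591085e-01] [-0.4 -2.9 -1.6 -0.7 -0.7 -0.3 -0.5  0.  -0.4 -0.8  1.9 -2.6 -1.7 -1.
  0.6 -0.6]
top
knobends [[594. 147.  87.]
 [577. 107.  87.]] [[  0.6 146. ]
 [-10.4 103.7]]
platetop [[ 54.4  44. ]
 [-55.4  42.9]]
frame [[  73.7   -4.8]
 [  71.3 -120.1]
 [ -73.7 -122.3]
 [ -74.7   -4.7]] [ -0.85343663 -62.96583425]
scene
frame [[  71.1  -10.2]
 [  73.9 -113.5]
 [ -74.3 -107.9]
 [ -73.5   -2.1]] [ -0.70230782 -58.42778564]
[[325.33085842 322.05181202]] [[241.95608931 179.05090884]]
-40 [[177.0, 128.0], [111.0, 179.0]] [[368.0, 344.0], [452.0, 354.0]]
-30 [[172.0, 123.0], [116.0, 184.0]] [[367.0, 350.0], [452.0, 348.0]]
-20 [[166.0, 119.0], [122.0, 188.0]] [[368.0, 356.0], [451.0, 342.0]]
-10 [[159.0, 116.0], [128.0, 191.0]] [[371.0, 362.0], [449.0, 336.0]]
100 [[102.0, 153.0], [186.0, 153.0]] [[439.0, 375.0], [381.0, 323.0]]
110 [[102.0, 160.0], [185.0, 146.0]] [[444.0, 371.0], [376.0, 328.0]]
120 [[104.0, 167.0], [184.0, 140.0]] [[448.0, 366.0], [372.0, 333.0]]
130 [[107.0, 173.0], [181.0, 133.0]] [[451.0, 360.0], [369.0, 338.0]]
```

```bash
cat > fit.py <<'E'
from h import *
from scipy.optimize import least_squares,minimize
T=lambda p:np.array(p)/4.5+[210,145]-.4
S=lambda p:np.array(p)/3.4+[205,215]-.35
M=np.array([(95,220),(-95,220),(95,-160),(-95,-160)],float)
def W(q,P,z):
    c,s=np.cos(q[2]),np.sin(q[2]); return np.c_[np.asarray(P,float)@np.array([[c,s],[-s,c]])+q[:2],np.full(len(P),z)]
def loc(q,X):
    c,s=np.cos(q[2]),np.sin(q[2]); return (X[:,:2]-q[:2])@np.array([[c,-s],[s,c]])
B=np.array([(-23,-7),(23,-7),(23,7),(-23,7)])
def sil(n,k,mask,U=4):
    P=np.r_[W(k,B,57),W(k,B,87)]; p=proj(n,P)*U+U/2
    m=np.zeros((480*U,640*U),np.uint8); cv2.fillConvexPoly(m,cv2.convexHull(p.astype(np.float32)).round().astype(int),1)
    return cv2.resize(m.astype(np.float32),(640,480),interpolation=cv2.INTER_AREA)
def knobfit(ims,k0):
    ms={}
    for n,im in ims.items():
        g=im.max(2).astype(float)          # red carriage, wood: bright max; black knob: dark
        th={"top":38,"scene":62}[n]; c=proj(n,[[k0[0],k0[1],75]])[0]
        yy,xx=np.mgrid[:480,:640]; near=np.hypot(xx-c[0],yy-c[1])<22
        ms[n]=(np.clip((th+12-g)/24,0,1)*near,near)
    def cost(k): return sum(np.abs(sil(n,k,None)-ms[n][0])[ms[n][1]].sum() for n in ms)
    best=min((minimize(cost,[k0[0],k0[1],a],method="Nelder-Mead",options=dict(initial_simplex=[[k0[0],k0[1],a],[k0[0]+8,k0[1],a],[k0[0],k0[1]+8,a],[k0[0],k0[1],a+.4]])) for a in k0[2]),key=lambda r:r.fun)
    return best,ms
E
python3 - <<'E'
from fit import *
top=T([(105,28),(42,335),(737,135),(688,445)]); sc=S([(315,578),(590,416),(25,133),(265,30)])
f=lambda q:np.r_[(proj("top",W(q,M,15))-top).ravel(),(proj("scene",W(q,M,15))-sc).ravel()]
r=least_squares(f,[600,100,0],loss="soft_l1"); q=r.x; print(q,f(q).round(1)); np.save("q.npy",q)
ims={n:cv2.imread(f"pics/{n}0.png") for n in("top","scene")}
for n in ims:
    c=proj(n,W(q,[[0,131]],75))[0].astype(int); print(n,c); print(ims[n].max(2)[c[1]-9:c[1]+10,c[0]-11:c[0]+12])
b,ms=knobfit(ims,[*W(q,[[0,131]],0)[0,:2],[-.2,.6,1.2,1.8,2.4]])
print(b.x,b.fun,[m[0].sum() for m in ms.values()],loc(q,b.x[None]),b.x[2]-q[2])
out=[]
for n,(x,y,w) in {"top":(210,145,175),"scene":(205,215,175)}.items():
    im=cv2.convertScaleAbs(cv2.resize(ims[n][y:y+115 if n=="top" else y+175,x:x+w],None,fx=3.2,fy=3.2,interpolation=cv2.INTER_CUBIC),alpha=1.4)
    def poly(P,col): cv2.polylines(im,[((proj(n,P)-[x,y]+.5)*3.2).round().astype(int)],True,col,1)
    poly(W(q,M[[0,1,3,2]],15),(255,0,0)); poly(W(b.x,B,87),(0,255,0)); poly(W(b.x,B,57),(255,255,0))
    poly(W(q,[(80,-130),(-80,-130)],43),(0,0,255)); y0=loc(q,b.x[None])[0,1]-90
    poly(W(q,[(55,y0),(-55,y0)],40),(255,0,255)); out.append(im[:, :400] if n=="scene" and 0 else im)
w=max(o.shape[1] for o in out)
cv2.imwrite("pics/ov.png",cv2.resize(np.vstack([cv2.copyMakeBorder(o,0,0,0,w-o.shape[1],0) for o in out]),None,fx=.64,fy=.64) if 0 else np.vstack(out)[:])
o=np.vstack(out); print(o.shape); cv2.imwrite("pics/ov.png",cv2.resize(o,None,fx=600/o.shape[0],fy=600/o.shape[0]))
E
```

```text
[ 5.72356251e+02  1.62789206e+00 -1.46875810e-01] [ 0.2 -0.2 -0.8 -0.2 -0.  -0.2  0.4  0.2 -0.2 -0.1  1.9 -0.  -1.8 -0.1
  0.4 -0.4]
top [256 182]
[[ 99 101  99  95  96  96  97  99  99 100 101 105 105 103 104 104 106 105
  105 107 106 108 108]
 [ 87  88  84  87  86  85  92  96  97  94  92  97  98  97 100 100  96  98
  102 103 102 103 102]
 [ 82  81  85  82  83  79  80  85  85  81  87  88  91  94  93  98  95  96
   95 100  98 100  98]
 [ 83  80  83  77  63  55  59  72  75  73  79  81  82  85  82  85  89  92
   93  95  94  97  94]
 [ 84  84  79  66  49  37  38  49  52  55  66  73  77  78  76  77  76  80
   81  83  82  86  88]
 [ 83  84  76  57  38  36  34  32  35  41  50  59  69  73  76  77  77  79
   75  78  77  83  79]
 [ 77  76  68  47  34  31  32  37  35  34  40  41  49  60  68  74  77  74
   78  75  78  76  77]
 [ 64  62  55  39  28  29  37  34  35  30  37  34  33  36  51  58  69  74
   77  75  75  78  76]
 [ 58  57  51  39  35  32  35  35  33  36  35  34  36  32  35  39  53  66
   72  75  76  75  78]
 [ 58  56  56  47  35  26  34  29  30  36  33  31  34  32  29  35  51  80
   76 
[... 2237 characters left out ...]
  37
   96 106 107 106 102]
 [100 100  99  99  94  67  65  66  33  17  17  21  25  24  22  20  20  18
   89 105 105 106 105]
 [ 99  98  99  99  75  50  80  89  42  17  17  19  21  20  18  18  17  16
   79 102 105 105 105]
 [ 99  98  98  95  64  45  74 127  70  22  16  16  17  17  16  16  15  16
   71 102 105 105 105]
 [ 99  97  97  85  54  43  50 111  80  31  16  16  15  16  15  15  15  17
   44  87 104 106 105]
 [ 99  98  98  80  51  42  50  66  55  27  17  16  17  15  15  16  16  16
   44  56  87 104 104]]
[591.99513225 131.54764258   1.11363867] 318.72916666666663 [np.float64(91.54166666666666), np.float64(443.04166666666663)] [[  0.41389755 131.39503769]] 1.2605144830958306
(928, 560, 3)
```

View pics/ov.png

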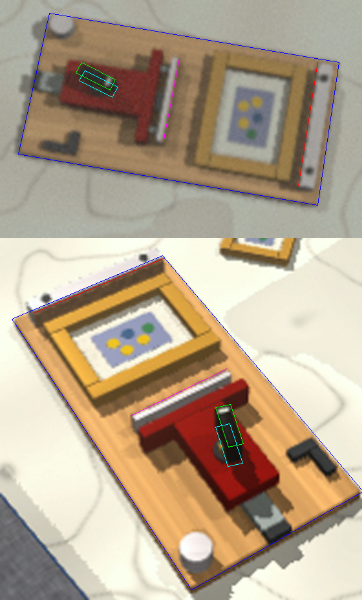

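The overlay fits: the blue board outline matches in both views, and the green knob outline sits on the bar. The knob axis is at about (592,131) and the bar yaw is about 1.11 rad. I'll travel high and then turn the tool to yaw -2.03, which keeps joint 6 mid-range.

>>> drive_tool --pt "0.02 0.0125 0 0 0 0 1" --pt "0.05 0.031 0 0 0 0 1" --pt "0.052 0.033 0 0 0 0 1" --pt "0.052 0.033 0 0 0 0 1" --pt "0.052 0.033 0 0 0 0 1" --pt "0.052 0.033 0 0 0 0 1" --pt "0.052 0.033 0 0 0 0 1" --pt "0.052 0.033 0 0 0 0 1" --grip_force 40

```text
time_s: 1.1
eef_pos: [474.4, 259.3, 248.5]
ee_rot: [-0.0, 0.99, -0.141, 0.0]
force: [0.7, 0.8, 0.5]
finger_gap: 85.7
finger_force: 0.0
```

>>> drive_tool --pt "0.052 0.033 0 0 0 0 1" --pt "0.052 0.033 0 0 0 5 1" --pt "0 0 0 0 0 10 1" --pt "0 0 0 0 0 10 1" --pt "0 0 0 0 0 10 1" --pt "0 0 0 0 0 10 1" --pt "0 0 0 0 0 10 1" --pt "0 0 0 0 0 10 1"

```text
time_s: 2.1
eef_pos: [554.6, 168.6, 248.1]
ee_rot: [0.0, 0.757, -0.653, -0.0]
force: [0.1, 0.3, 0.5]
finger_gap: 85.3
finger_force: 0.0
```

>>> drive_tool --pt "0 0 0 0 0 10 1" --pt "0 0 0 0 0 10 1" --pt "0 0 0 0 0 10 1" --pt "0 0 0 0 0 5 1" --pt "0 0 0 0 0 0 1" --pt "0 0 0 0 0 0 1" --pt "0 0 0 0 0 0 1" --pt "0 0 0 0 0 0 1"

```text
time_s: 3.1
eef_pos: [555.1, 169.8, 248.3]
ee_rot: [-0.0, -0.529, 0.849, 0.0]
force: [0.5, -0.7, 0.1]
finger_gap: 85.7
finger_force: 0.0
```

```bash
cat > st.py <<'E'
from h import *
from scipy.spatial.transform import Rotation as Ro
def R(o): w,x,y,z=o["ee_rot"]; return Ro.from_quat([x,y,z,w]).as_matrix()
def goto(x,y,z,yaw):
    o=ctrl.observe(); r=R(o); d=r.T@(np.array([x,y,z])-o["eef_pos"])
    c,s=np.cos(yaw),np.sin(yaw); t=np.array([[c,s,0],[s,-c,0],[0,0,-1]])
    print("t",round(o["time_s"],2),"pos",o["eef_pos"].round(1),"yaw",round(np.arctan2(r[1,0],r[0,0]),3),"q",o["qpos"].round(2),"F",o["force"].round(2),"M",o["moment"].round(3),"gap",round(o["finger_gap"],1),round(o["finger_force"],1))
    print("shift mm",d.round(1),"turn deg",np.degrees(Ro.from_matrix(r.T@t).as_rotvec()).round(1))
E
python3 -c "
from st import *; goto(592,131.5,73,-2.03)"
```

```text
t 3.1 pos [555.1 169.8 248.3] yaw -2.027 q [ 0.58  0.31 -0.1  -0.   -1.16 -1.03] F [ 0.54 -0.68  0.11] M [-0.057 -0.018  0.007] gap 85.7 0.0
shift mm [ 18.1 -50.  175.3] turn deg [ 0.  -0.   0.2]
```

>>> drive_tool --pt "0.009 -0.025 0.02 0 0 0 1" --pt "0.009 -0.025 0.03 0 0 0 1" --pt "0 0 0.03 0 0 0 1" --pt "0 0 0.03 0 0 0 1" --pt "0 0 0.015 0 0 0 1" --pt "0 0 0.0 0 0 0 1" --pt "0 0 0 0 0 0 1" --pt "0 0 0 0 0 0 1"

```text
time_s: 4.1
eef_pos: [592.7, 132.0, 124.7]
ee_rot: [0.001, -0.529, 0.849, -0.0]
force: [-0.0, 0.3, -0.4]
finger_gap: 85.3
finger_force: 0.0
```

```bash
python3 -c "
from st import *; goto(592,131.5,73,-2.03)
im=ctrl.grab_frame('scene')[:,:,::-1][190:390,215:415]; cv2.imwrite('pics/ap.png',cv2.resize(im,None,fx=3,fy=3,interpolation=cv2.INTER_CUBIC))"
```

```text
t 4.1 pos [592.7 132.  124.7] yaw -2.027 q [ 0.49  0.46 -0.2   0.   -0.9  -0.94] F [-0.04  0.33 -0.42] M [0.01  0.01  0.031] gap 85.3 0.0
shift mm [ 0.8  0.5 51.7] turn deg [-0.1  0.1  0.2]
```

View pics/ap.png

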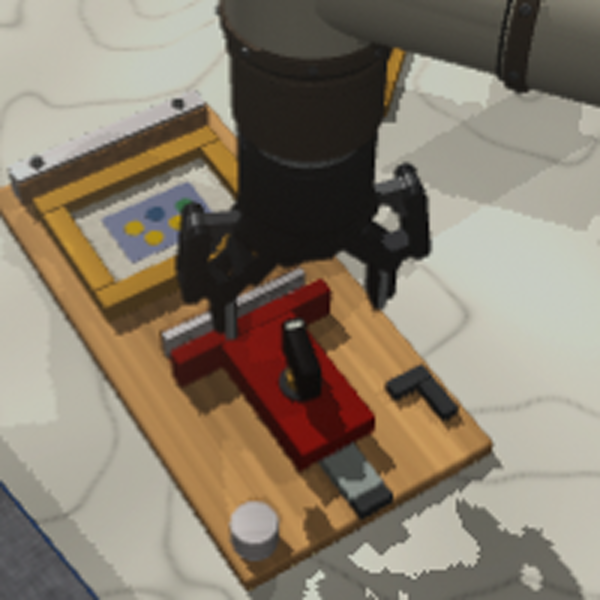

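The picture shows the fingers straddling the knob: tips at (225,330) and (385,300), knob at (298,350). I'll go down and close.

>>> drive_tool --pt "0 0 0.02 0 0 0 1" --pt "0 0 0.02 0 0 0 1" --pt "0 0 0.01 0 0 0 1" --pt "0 0 0 0 0 0 1" --pt "0 0 0 0 0 0 -0.4" --pt "0 0 0 0 0 0 -1" --pt "0 0 0 0 0 0 -1" --pt "0 0 0 0 0 0 -1" --grip_force 40

```text
time_s: 5.15
eef_pos: [592.3, 131.7, 73.8]
ee_rot: [0.0, -0.529, 0.849, -0.0]
force: [-2.4, 0.0, 6.3]
finger_gap: 13.4
finger_force: 57.1
```

```bash
python3 -c "
from st import *; goto(592,131.5,73,-2.03)"
```

```text
t 5.15 pos [592.3 131.7  73.8] yaw -2.027 q [ 0.49  0.53 -0.25  0.   -0.8  -0.94] F [-2.38  0.02  6.33] M [-0.188  0.812  0.137] gap 13.4 57.1
shift mm [0.3 0.2 0.8] turn deg [-0.   0.   0.2]
```

>>> drive_tool --pt "0 0 0 0 0 -5 -1" --pt "0 0 0 0 0 -5 -1" --pt "0 0 0 0 0 -5 -1" --pt "0 0 0 0 0 -5 -1" --pt "0 0 0 0 0 -5 -1" --pt "0 0 0 0 0 -5 -1" --pt "0 0 0 0 0 -5 -1" --pt "0 0 0 0 0 0 -1" --grip_force 60

```text
time_s: 6.15
eef_pos: [591.5, 131.8, 73.7]
ee_rot: [0.0, 0.76, -0.651, -0.0]
force: [-3.6, 1.2, 4.5]
finger_gap: 13.2
finger_force: 75.3
```

```bash
python3 -c "
from st import *; goto(592,131.5,73,-2.03)"
```

```text
t 6.15 pos [591.5 131.8  73.7] yaw -1.416 q [ 0.49  0.53 -0.25 -0.   -0.8  -0.33] F [-3.55  1.19  4.46] M [0.339 0.903 0.171] gap 13.2 75.3
shift mm [ 0.3 -0.5  0.7] turn deg [ 0.  -0.  35.2]
```

>>> drive_tool --pt "0 0 0 0 0 -5 -1" --pt "0 0 0 0 0 -5 -1" --pt "0 0 0 0 0 -5 -1" --pt "0 0 0 0 0 -5 -1" --pt "0 0 0 0 0 -5 -1" --pt "0 0 0 0 0 -5 -1" --pt "0 0 0 0 0 0 -1" --pt "0 0 0 0 0 0 -1"

```text
time_s: 7.15
eef_pos: [590.9, 131.5, 73.7]
ee_rot: [0.001, 0.902, -0.432, -0.001]
force: [-5.5, 0.8, 5.4]
finger_gap: 13.0
finger_force: 75.5
```

```bash
python3 -c "
from st import *; goto(592,131.5,73,-2.03+1.134)"
```

```text
t 7.15 pos [590.9 131.5  73.7] yaw -0.894 q [ 0.49  0.52 -0.25 -0.   -0.8   0.19] F [-5.51  0.83  5.42] M [0.329 1.3   0.215] gap 13.0 75.5
shift mm [ 0.7 -0.9  0.7] turn deg [0.1 0.  0.1]
```

The knob has turned 1.13 rad anticlockwise. Next I slide along clamp -y, which in tool axes is (0.680, 0.734) per unit of travel.

>>> drive_tool --pt "0.0038 0.0041 0 0 0 0 -1" --pt "0.0038 0.0041 0 0 0 0 -1" --pt "0.0038 0.0041 0 0 0 0 -1" --pt "0.0038 0.0041 0 0 0 0 -1" --pt "0.0038 0.0041 0 0 0 0 -1" --pt "0.0038 0.0041 0 0 0 0 -1" --pt "0.0038 0.0041 0 0 0 0 -1" --pt "0 0 0 0 0 0 -1"

```text
time_s: 8.15
eef_pos: [584.9, 92.1, 73.7]
ee_rot: [0.001, 0.902, -0.432, -0.001]
force: [-6.0, -0.1, 6.1]
finger_gap: 13.2
finger_force: 75.6
```

```bash
cat >> st.py <<'E'
def along():
    q=np.load("q.npy"); o=ctrl.observe(); c,s=np.cos(q[2]),np.sin(q[2]); A=np.array([[c,s],[-s,c]])
    r=R(o); print("t",round(o["time_s"],2),"clamp xy",(A@(o["eef_pos"][:2]-q[:2])).round(2),"z",o["eef_pos"][2].round(1),"Fclamp",(A@o["force"][:2]).round(2),"Fz",o["force"][2].round(1),"M",o["moment"].round(3),"tau6",o["effort"][5].round(3),"yaw",round(np.arctan2(r[1,0],r[0,0]),3),"gap",o["finger_gap"].round(1))
E
python3 -c "
from st import *; along()"
```

```text
Traceback (most recent call last):
  File "st.py", line 11, in along
    r=R(o); print("t",round(o["time_s"],2),"clamp xy",(A@(o["eef_pos"][:2]-q[:2])).round(2),"z",o["eef_pos"][2].round(1),"Fclamp",(A@o["force"][:2]).round(2),"Fz",o["force"][2].round(1),"M",o["moment"].round(3),"tau6",o["effort"][5].round(3),"yaw",round(np.arctan2(r[1,0],r[0,0]),3),"gap",o["finger_gap"].round(1))
                                                                                                                                                                                                                                                                                                 ^^^^^^^^^^^^^^^^^^^^^
AttributeError: 'float' object has no attribute 'round'
```

The carriage slides freely. I'll continue in smaller steps and read the force.

>>> drive_tool --pt "0.0014 0.0015 0 0 0 0 -1" --pt "0.0014 0.0015 0 0 0 0 -1" --pt "0.0014 0.0015 0 0 0 0 -1" --pt "0.0014 0.0015 0 0 0 0 -1" --pt "0.0014 0.0015 0 0 0 0 -1" --pt "0 0 0 0 0 0 -1" --pt "0 0 0 0 0 0 -1" --pt "0 0 0 0 0 0 -1"

```text
time_s: 9.15
eef_pos: [583.6, 83.0, 73.7]
ee_rot: [0.001, 0.902, -0.432, -0.001]
force: [-5.7, 1.6, 6.1]
finger_gap: 13.1
finger_force: 75.6
```

```bash
sed -i 's/o\["finger_gap"\].round(1))$/round(o["finger_gap"],1))/' st.py
python3 -c "
from st import *; along()
im=ctrl.grab_frame('scene')[:,:,::-1]; cv2.imwrite('pics/s2.png',im)"
```

```text
t 9.15 clamp xy [-0.83 82.16] z 73.7 Fclamp [-5.91  0.74] Fz 6.1 M [0.844 1.518 0.077] tau6 -0.13 yaw -0.894 gap 13.1
```

>>> drive_tool --pt "0.0007 0.0007 0 0 0 0 -1" --pt "0.0007 0.0008 0 0 0 0 -1" --pt "0.0007 0.0007 0 0 0 0 -1" --pt "0.0006 0.0007 0 0 0 0 -1" --pt "0 0 0 0 0 0 -1" --pt "0 0 0 0 0 0 -1" --pt "0 0 0 0 0 0 -1" --pt "0 0 0 0 0 0 -1"

```text
time_s: 10.2
eef_pos: [583.0, 79.5, 73.7]
ee_rot: [0.0, 0.902, -0.432, -0.001]
force: [-6.6, 3.7, 6.6]
finger_gap: 12.8
finger_force: 75.5
```

```bash
python3 -c "
from st import *; along()"
```

```text
t 10.2 clamp xy [-0.83 78.58] z 73.7 Fclamp [-7.07  2.66] Fz 6.6 M [1.178 1.59  0.116] tau6 -0.124 yaw -0.894 gap 12.8
```

>>> drive_tool --pt "0.0007 0.0007 0 0 0 0 -1" --pt "0.0007 0.0008 0 0 0 0 -1" --pt "0.0007 0.0007 0 0 0 0 -1" --pt "0.0006 0.0007 0 0 0 0 -1" --pt "0 0 0 0 0 0 -1" --pt "0 0 0 0 0 0 -1" --pt "0 0 0 0 0 0 -1" --pt "0 0 0 0 0 0 -1"

```text
time_s: 11.2
eef_pos: [582.5, 75.9, 73.7]
ee_rot: [0.0, 0.902, -0.432, -0.001]
force: [-6.5, 4.4, 5.5]
finger_gap: 13.3
finger_force: 75.6
```

```bash
python3 -c "
from st import *; along()
q=np.load('q.npy')
ims={n:ctrl.grab_frame(n)[:,:,::-1] for n in('top','scene')}
along()
a=cv2.convertScaleAbs(ims['top'][150:250,245:385],alpha=1.5); b=ims['scene'][215:330,200:340]
f=lambda i:cv2.resize(i,None,fx=4,fy=4,interpolation=cv2.INTER_CUBIC)
o=np.vstack([f(a),f(b)])[:, :]; print(o.shape)
cv2.imwrite('pics/s3.png',cv2.resize(o,None,fx=600/o.shape[0],fy=600/o.shape[0],interpolation=cv2.INTER_AREA)); cv2.imwrite('pics/s3b.png',f(b)); cv2.imwrite('pics/s3scene.png',ims['scene'])"
```

```text
t 11.2 clamp xy [-0.86 74.94] z 73.7 Fclamp [-7.07  3.44] Fz 5.5 M [1.495 1.736 0.161] tau6 -0.123 yaw -0.894 gap 13.3
t 11.3 clamp xy [-0.84 74.93] z 73.7 Fclamp [-8.09  3.77] Fz 4.7 M [1.446 1.747 0.125] tau6 -0.123 yaw -0.894 gap 12.8
(860, 560, 3)
```

View pics/s3.png

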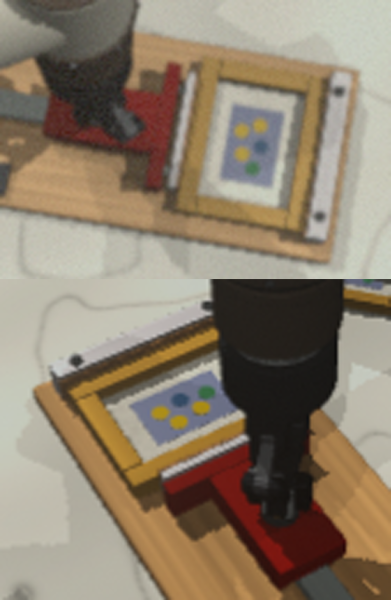

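The frame sits square against the fence, the pad is touching it, and the force slope is about 0.3 N/mm, so the pad is sinking. To get the absolute depth I'll probe gently for the pad's bottom, then back off 5 mm.

>>> drive_tool --pt "0.0007 0.0007 0 0 0 0 -1" --pt "0.0007 0.0008 0 0 0 0 -1" --pt "0.0007 0.0007 0 0 0 0 -1" --pt "0 0 0 0 0 0 -1" --pt "0 0 0 0 0 0 -1" --pt "0 0 0 0 0 0 -1" --pt "0 0 0 0 0 0 -1" --pt "0 0 0 0 0 0 -1"

```text
time_s: 12.3
eef_pos: [582.1, 73.1, 73.7]
ee_rot: [0.0, 0.902, -0.432, -0.001]
force: [-6.4, 6.0, 5.4]
finger_gap: 13.2
finger_force: 75.6
```

```bash
python3 -c "
from st import *; along()"
```

```text
t 12.3 clamp xy [-0.84 72.08] z 73.7 Fclamp [-7.2   5.05] Fz 5.4 M [1.75  1.806 0.094] tau6 -0.122 yaw -0.894 gap 13.2
```

>>> drive_tool --pt "0.0007 0.0007 0 0 0 0 -1" --pt "0.0007 0.0008 0 0 0 0 -1" --pt "0.0007 0.0007 0 0 0 0 -1" --pt "0 0 0 0 0 0 -1" --pt "0 0 0 0 0 0 -1" --pt "0 0 0 0 0 0 -1" --pt "0 0 0 0 0 0 -1" --pt "0 0 0 0 0 0 -1"

```text
time_s: 13.3
eef_pos: [581.8, 70.9, 73.7]
ee_rot: [-0.001, 0.902, -0.432, -0.001]
force: [-7.1, 9.5, 5.9]
finger_gap: 13.4
finger_force: 75.6
```

```bash
python3 -c "
from st import *; along()"
```

```text
t 13.3 clamp xy [-0.82 69.89] z 73.7 Fclamp [-8.44  8.31] Fz 5.9 M [2.562 1.999 0.07 ] tau6 -0.096 yaw -0.894 gap 13.4
```

The force jumped at y = 69.9, so that is the bottom; half way is y ≈ 74.9, matching the geometry (75). I'll back off 5 mm plus 0.7 for compliance.

>>> drive_tool --pt "-0.001 -0.001 0 0 0 0 -1" --pt "-0.001 -0.001 0 0 0 0 -1" --pt "-0.001 -0.001 0 0 0 0 -1" --pt "-0.0009 -0.001 0 0 0 0 -1" --pt "0 0 0 0 0 0 -1" --pt "0 0 0 0 0 0 -1" --pt "0 0 0 0 0 0 -1" --pt "0 0 0 0 0 0 -1"

```text
time_s: 14.3
eef_pos: [582.4, 75.1, 73.7]
ee_rot: [0.0, 0.902, -0.432, -0.001]
force: [-6.2, 5.0, 6.4]
finger_gap: 13.1
finger_force: 75.5
```

```bash
python3 -c "
from st import *; along()"
```

```text
t 14.3 clamp xy [-0.86 74.14] z 73.7 Fclamp [-6.87  4.09] Fz 6.4 M [1.202 1.637 0.133] tau6 -0.131 yaw -0.894 gap 13.1
```

>>> drive_tool --pt "0 0 0 0 0 4 -1" --pt "0 0 0 0 0 4 -1" --pt "0 0 0 0 0 4 -1" --pt "0 0 0 0 0 4 -1" --pt "0 0 0 0 0 4 -1" --pt "0 0 0 0 0 0 -1" --pt "0 0 0 0 0 0 -1" --pt "0 0 0 0 0 0 -1"

```text
time_s: 15.3
eef_pos: [582.8, 75.3, 73.7]
ee_rot: [-0.0, 0.813, -0.583, -0.001]
force: [-5.6, 5.0, 3.9]
finger_gap: 13.2
finger_force: 75.0
```

```bash
python3 -c "
from st import *; along()"
```

```text
t 15.3 clamp xy [-0.48 74.45] z 73.7 Fclamp [-6.31  4.11] Fz 3.9 M [ 1.333  1.351 -0.131] tau6 0.157 yaw -1.244 gap 13.2
```

tau6 reads a clean 0.157 at loose drag, so well tight should read about 0.25 (≈40 N). I'll tighten in stages.

>>> drive_tool --pt "0 0 0 0 0 4 -1" --pt "0 0 0 0 0 4 -1" --pt "0 0 0 0 0 4 -1" --pt "0 0 0 0 0 4 -1" --pt "0 0 0 0 0 4 -1" --pt "0 0 0 0 0 0 -1" --pt "0 0 0 0 0 0 -1" --pt "0 0 0 0 0 0 -1"

```text
time_s: 16.3
eef_pos: [583.2, 75.4, 73.7]
ee_rot: [0.0, -0.699, 0.715, 0.001]
force: [-3.7, 4.8, 5.1]
finger_gap: 13.3
finger_force: 74.8
```

```bash
python3 -c "
from st import *; along()"
```

```text
t 16.3 clamp xy [-3.000e-02  7.459e+01] z 73.7 Fclamp [-4.38  4.18] Fz 5.1 M [ 1.241  1.082 -0.204] tau6 0.158 yaw -1.593 gap 13.3
```

>>> drive_tool --pt "0 0 0 0 0 4 -1" --pt "0 0 0 0 0 4 -1" --pt "0 0 0 0 0 4 -1" --pt "0 0 0 0 0 4 -1" --pt "0 0 0 0 0 0 -1" --pt "0 0 0 0 0 0 -1" --pt "0 0 0 0 0 0 -1" --pt "0 0 0 0 0 0 -1"

```text
time_s: 17.3
eef_pos: [583.6, 75.4, 73.7]
ee_rot: [0.001, -0.593, 0.805, 0.0]
force: [-3.0, 5.2, 3.1]
finger_gap: 13.2
finger_force: 74.8
```

```bash
python3 -c "
from st import *; along()"
```

```text
t 17.3 clamp xy [ 0.36 74.61] z 73.7 Fclamp [-3.77  4.72] Fz 3.1 M [ 1.135  0.85  -0.113] tau6 0.139 yaw -1.872 gap 13.2
```

>>> drive_tool --pt "0 0 0 0 0 4 -1" --pt "0 0 0 0 0 4 -1" --pt "0 0 0 0 0 4 -1" --pt "0 0 0 0 0 4 -1" --pt "0 0 0 0 0 0 -1" --pt "0 0 0 0 0 0 -1" --pt "0 0 0 0 0 0 -1" --pt "0 0 0 0 0 0 -1"

```text
time_s: 18.3
eef_pos: [584.0, 75.2, 73.8]
ee_rot: [0.001, -0.476, 0.879, 0.0]
force: [-3.0, 5.6, 5.1]
finger_gap: 12.9
finger_force: 74.9
```

```bash
python3 -c "
from st import *; along()"
```

```text
t 18.3 clamp xy [ 0.71 74.49] z 73.8 Fclamp [-3.79  5.11] Fz 5.1 M [ 1.355  0.839 -0.073] tau6 0.101 yaw -2.149 gap 12.9
```

>>> drive_tool --pt "0 0 0 0 0 4 -1" --pt "0 0 0 0 0 4 -1" --pt "0 0 0 0 0 4 -1" --pt "0 0 0 0 0 4 -1" --pt "0 0 0 0 0 0 -1" --pt "0 0 0 0 0 0 -1" --pt "0 0 0 0 0 0 -1" --pt "0 0 0 0 0 0 -1"

```text
time_s: 19.3
eef_pos: [584.2, 74.9, 73.9]
ee_rot: [0.001, -0.35, 0.937, 0.0]
force: [-1.7, 4.0, 5.2]
finger_gap: 12.9
finger_force: 75.2
```

```bash
python3 -c "
from st import *; along()"
```

```text
t 19.3 clamp xy [ 1.01 74.26] z 73.9 Fclamp [-2.25  3.71] Fz 5.2 M [ 1.161  0.647 -0.048] tau6 0.061 yaw -2.427 gap 12.9
```

tau6 flips sign after each turn because the tool settles back against the drag: held, tau6 = 0.16 − 0.0025·F. The drop from 0.157 to 0.061 therefore means the shoe is biting at roughly 35–40 N. I'll check with a reading taken during the turn, over a small extra angle.

>>> drive_tool --pt "0 0 0 0 0 0 -1" --pt "0 0 0 0 0 0 -1" --pt "0 0 0 0 0 0 -1" --pt "0 0 0 0 0 0 -1" --pt "0 0 0 0 0 0 -1" --pt "0 0 0 0 0 1 -1" --pt "0 0 0 0 0 1.5 -1" --pt "0 0 0 0 0 1.5 -1"

```text
time_s: 20.3
eef_pos: [584.3, 74.9, 73.9]
ee_rot: [0.001, -0.317, 0.948, -0.0]
force: [-2.0, 3.9, 5.9]
finger_gap: 13.0
finger_force: 76.1
```

```bash
python3 -c "
from st import *; along()"
```

```text
t 20.3 clamp xy [ 1.09 74.2 ] z 73.9 Fclamp [-2.55  3.6 ] Fz 5.9 M [1.056 0.635 0.269] tau6 -0.167 yaw -2.496 gap 13.0
```

>>> drive_tool --pt "0 0 0 0 0 0 -1" --pt "0 0 0 0 0 0 -1" --pt "0 0 0 0 0 0 -1" --pt "0 0 0 0 0 0 -1" --pt "0 0 0 0 0 0 -1" --pt "0 0 0 0 0 0 -1" --pt "0 0 0 0 0 0 -1" --pt "0 0 0 0 0 0 -1"

```text
time_s: 21.3
eef_pos: [584.3, 74.9, 73.9]
ee_rot: [0.001, -0.317, 0.948, 0.0]
force: [-2.3, 3.7, 6.0]
finger_gap: 13.1
finger_force: 75.6
```

```bash
python3 -c "
from st import *; along()"
```

```text
t 21.3 clamp xy [ 1.1  74.19] z 73.9 Fclamp [-2.84  3.36] Fz 6.0 M [1.033 0.632 0.163] tau6 -0.176 yaw -2.496 gap 13.1
```

>>> drive_tool --pt "0 0 0 0 0 0.4 -1" --pt "0 0 0 0 0 0.4 -1" --pt "0 0 0 0 0 0.4 -1" --pt "0 0 0 0 0 0.4 -1" --pt "0 0 0 0 0 0.4 -1" --pt "0 0 0 0 0 0.4 -1" --pt "0 0 0 0 0 0.4 -1" --pt "0 0 0 0 0 0.4 -1"

```text
time_s: 22.3
eef_pos: [584.3, 74.8, 73.9]
ee_rot: [0.001, -0.291, 0.957, -0.0]
force: [-1.8, 3.7, 5.3]
finger_gap: 13.1
finger_force: 76.1
```

```bash
python3 -c "
from st import *; along()"
```

```text
t 22.3 clamp xy [ 1.15 74.13] z 73.9 Fclamp [-2.32  3.39] Fz 5.3 M [1.011 0.591 0.325] tau6 -0.277 yaw -2.552 gap 13.1
```

While turning, tau6 = −0.277, which is about 45 N at the shoe and agrees with the held readings. Now I release and lift.

>>> drive_tool --pt "0 0 0 0 0 0 -0.5" --pt "0 0 0 0 0 0 0.3" --pt "0 0 0 0 0 0 1" --pt "0 0 0 0 0 0 1" --pt "0 0 0 0 0 0 1" --pt "0 0 0 0 0 0 1" --pt "0 0 -0.02 0 0 0 1" --pt "0 0 -0.03 0 0 0 1"

```text
time_s: 23.3
eef_pos: [583.0, 74.2, 122.8]
ee_rot: [-0.001, -0.289, 0.957, -0.0]
force: [-0.1, 0.4, 0.4]
finger_gap: 85.4
finger_force: 0.0
```

>>> drive_tool --pt "0 0 -0.05 0 0 0 1" --pt "0 0 -0.06 0 0 0 1" --pt "0 0 -0.06 0 0 0 1" --pt "0.04 -0.04 0 0 0 0 1" --pt "0.04 -0.04 0 0 0 0 1" --pt "0.04 -0.04 0 0 0 0 1" --pt "0 0 0 0 0 0 1" --pt "0 0 0 0 0 0 1"

```text
time_s: 24.3
eef_pos: [550.2, -92.0, 293.3]
ee_rot: [0.0, -0.289, 0.957, 0.0]
force: [-0.4, 0.9, 0.4]
finger_gap: 85.3
finger_force: 0.0
```

```bash
python3 -c "
from st import *; along()
ims={n:ctrl.grab_frame(n)[:,:,::-1] for n in('top','scene')}
o0={n:cv2.imread(f'pics/{n}0.png') for n in ims}
a=cv2.convertScaleAbs(ims['top'][145:250,210:385],alpha=1.5); b=ims['scene'][215:390,205:385]
f=lambda i,s:cv2.resize(i,None,fx=s,fy=s,interpolation=cv2.INTER_CUBIC)
A=f(a,3);B=f(b,1.6*525/288)
B=cv2.resize(B,(525,int(B.shape[0]*525/B.shape[1])))
o=np.vstack([A,B]);print(o.shape);cv2.imwrite('pics/fin.png',cv2.resize(o,None,fx=600/o.shape[0],fy=600/o.shape[0],interpolation=cv2.INTER_AREA))
for n in ims: cv2.imwrite(f'pics/fin_{n}.png',ims[n])"
```

```text
t 24.3 clamp xy [ -8.17 -95.88] z 293.3 Fclamp [-0.56  0.87] Fz 0.4 M [ 0.021 -0.044  0.009] tau6 0.002 yaw -2.555 gap 85.3
(825, 525, 3)
```

View pics/fin.png

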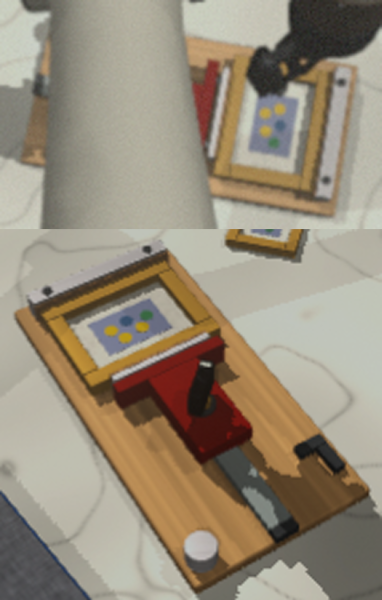

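The final view shows the frame square against the fence and the pad pressed onto it. The carriage stayed put after release, the tin and brace are untouched, and the robot is clear. I'm handing in.

```bash
python3 -c "
from plant import ctrl; print(ctrl.close_job())"
```

```text
the job is handed in; nothing more can be done
None
```

I handed the job in at about 24 s: the frame looks home and square in the final view, the pad is pressed in about 5.5 mm, and the knob reads about 45 N at the shoe; no verdict came back.

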